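Stroke the nozzle box shut

TASK

Close the white box of piping nozzles by running your fingertips gently along the top of the row, from the blue pad to the white pad, so that the five yellow lids are pressed fully shut one after another in that order. Do not grasp or lift the box or push it out of its place, and leave the jar, the brass weight and the cup alone. Finish with the hand clear.

Things in the scene. Friction and masses are not known exactly. Their poses are not given: they have to be found in the camera images.
- nozzle_box: Loose white box of piping nozzles, about 0.95 kg, 294 mm long (its y), 52 wide (its x), 60 high (z). Origin: centre of its underside, on the bench. Its top from +y to -y: fixed flat blue pad (31 mm), five yellow lids lid1..lid5 at 46 mm pitch, fixed flat white pad (31 mm). The pads are rigid, their tops level with the shut lids, 60 mm above the bench.
- blue_pad (a point): Centre of the top of the fixed blue end pad (31 mm along the row, 52 mm across), 60 mm above the bench; the stroke starts here.
- white_pad (a point): Centre of the top of the fixed white end pad at the other end of the row, 60 mm above the bench.
- lid1 (a joint): Angle (rad) of lid 1 from the blue end: 0 shut, up to 1.1 open; starts 0.35 to 0.9. Yellow flap 43 mm along the row, 50 across, 4 thick, orange line near its free edge. Hinged on the edge nearer the blue pad (box y = 113.5 mm, z = 56 mm), free edge to the white pad: ajar, it rises like a ramp from blue to white. Stiff hinge (0.012 N m), no spring or click: it stays as pushed and does not fall shut.
- lid1_edge (a point): Middle of the upper free edge of lid 1; 60 mm above the bench when shut.
- lid2 (a joint): Angle (rad) of lid 2 from the blue end: 0 shut, up to 1.1 open; starts 0.35 to 0.9. Yellow flap 43 mm along the row, 50 across, 4 thick, orange line near its free edge. Hinged on the edge nearer the blue pad (box y = 67.5 mm, z = 56 mm), free edge to the white pad: ajar, it rises like a ramp from blue to white. Stiff hinge (0.012 N m), no spring or click: it stays as pushed and does not fall shut.
- lid2_edge (a point): Middle of the upper free edge of lid 2; 60 mm above the bench when shut.
- lid3 (a joint): Angle (rad) of lid 3 from the blue end: 0 shut, up to 1.1 open; starts 0.35 to 0.9. Yellow flap 43 mm along the row, 50 across, 4 thick, orange line near its free edge. Hinged on the edge nearer the blue pad (box y = 21.5 mm, z = 56 mm), free edge to the white pad: ajar, it rises like a ramp from blue to white. Stiff hinge (0.012 N m), no spring or click: it stays as pushed and does not fall shut.
- lid3_edge (a point): Middle of the upper free edge of lid 3; 60 mm above the bench when shut.
- lid4 (a joint): Angle (rad) of lid 4 from the blue end: 0 shut, up to 1.1 open; starts 0.35 to 0.9. Yellow flap 43 mm along the row, 50 across, 4 thick, orange line near its free edge. Hinged on the edge nearer the blue pad (box y = -24.5 mm, z = 56 mm), free edge to the white pad: ajar, it rises like a ramp from blue to white. Stiff hinge (0.012 N m), no spring or click: it stays as pushed and does not fall shut.
- lid4_edge (a point): Middle of the upper free edge of lid 4; 60 mm above the bench when shut.
- lid5 (a joint): Angle (rad) of lid 5 from the blue end: 0 shut, up to 1.1 open; starts 0.35 to 0.9. Yellow flap 43 mm along the row, 50 across, 4 thick, orange line near its free edge. Hinged on the edge nearer the blue pad (box y = -70.5 mm, z = 56 mm), free edge to the white pad: ajar, it rises like a ramp from blue to white. Stiff hinge (0.012 N m), no spring or click: it stays as pushed and does not fall shut.
- lid5_edge (a point): Middle of the upper free edge of lid 5; 60 mm above the bench when shut.
- sugar_jar: Bystander: loose white jar with a steel cap, 60 mm across, 95 mm tall; origin at the centre of its underside. Leave alone.
- weight: Bystander: loose brass scale weight with a small knob, 48 mm across, 66 mm tall; origin at the centre of its underside. Leave alone.
- cup: Bystander: loose green measuring cup, 72 mm across, 70 mm tall; origin at the centre of its underside. Leave alone.

How it is judged:
At the end, for the whole second after the job is handed in: All five lids shut (each under 0.1 rad, a gap of about 4 mm at the free edge) and still; the box at rest, upright on the bench, within 30 mm of where it stood; jar, weight and cup within 20 mm of where they stood (value of joint each of lid1, lid2, lid3, lid4, lid5 below 0.1 rad and velocity of joint each of lid1, lid2, lid3, lid4, lid5 below 0.1 rad/s and linear speed of nozzle_box below 0.01 m/s and distance of nozzle_box from where it was at the start of the episode below 0.03 m and height (world z) of nozzle_box below 0.005 m and angle between nozzle_box's own z axis and vertical below 0.05 rad and distance of each of sugar_jar, weight, cup from where it was at the start of the episode below 0.02 m); the robot touches nothing.
It fails at once if a lid is shut while the lid before it, nearer the blue pad, still stands ajar (over 0.2 rad) ((value of joint lid2 below 0.1 rad and value of joint lid1 above 0.2 rad) or (value of joint lid3 below 0.1 rad and value of joint lid2 above 0.2 rad) or (value of joint lid4 below 0.1 rad and value of joint lid3 above 0.2 rad) or (value of joint lid5 below 0.1 rad and value of joint lid4 above 0.2 rad)).
It fails at once if the nozzle box is lifted, tipped, or shoved more than 30 mm (height (world z) of nozzle_box above 0.012 m or angle between nozzle_box's own z axis and vertical above 0.12 rad or distance of nozzle_box from where it was at the start of the episode above 0.03 m).
It fails at once if the fingers bear on the box or its lids with more than 45 N (contact force between the fingers and nozzle_box above 45 N).
It fails at once if the jar, the weight or the cup is moved more than 20 mm (distance of any of sugar_jar, weight, cup from where it was at the start of the episode above 0.02 m).
It also fails if it takes over 48 s, if anything falls off the work surface, if the arm or the gripper's body presses on something with over 40 N, if the wrist force passes 120 N, or if a joint passes its speed limit or range.

ROBOT

A 6-joint arm with a two-finger parallel gripper is mounted at the origin on the work surface. World frame = base frame: x ahead of the robot, y to its left, z up, the work surface at z = 0. Lengths are in m, angles in rad, forces in N, time in s.
With the tool pointing down it reaches from about 0.2 to 0.875 m from the base axis. Payload 3.4 kg.
Tool frame: the origin (TCP) lies between the finger pads; the fingertips stand 25 mm ahead of it and the grasp point (between the pads) lies 6 mm ahead of it; z points along the fingers, x is the direction in which the jaws open and shut, and the axes are right-handed (so a half turn about z gives the same grasp; the last joint's range is limited). The gripper opens to 94 mm and grips with 3 to 60 N. Pads are 16 mm wide; open, the fingers measure 119 mm over their backs; the gripper's body (75 mm by 177 mm) begins 78 mm behind the grasp point.
Start: joints at [-1.338, 0.276, 1.505, -0, 1.361, -0.121], TCP at [0.199, -0.539, 0.23] pointing down, gripper open.
Joint ranges: [-2.89, 2.89], [-0.75, 2.08], [0.22, 2.7], [-1.18, 4.32], [0.11, 2.71], [-2.7, 2.7]. Speed limits (rad/s): [2.57, 2.57, 3.14, 3.14, 3.14, 3.14].

INTERFACE

Orientations are given as [roll, pitch, yaw] about the fixed x, y, z axes, in that order (R = Rz(yaw) Ry(pitch) Rx(roll)).
In Python, from cell import get_obs, optics, workorder gives the robot as it stands.
- The arm moves only by the tool apply_moves, never from a script. Its argument "rows" is a list of rows, each a list of 4 numbers: the shift along the tool's x, y, z in m, then the turn about the tool's z in degrees. In form: [[dx, dy, dz, yaw], ...]. A call has exactly 8 rows; each row is the pose to reach, as a shift and turn from the pose measured when the call began, along the tool's axes at that moment; what a row does not reach only later rows make up. A row lasts 1/12 s, in which the tool goes at most 41.7 mm and 7.16 degrees, less where a joint would pass 70% of its speed; a pose out of reach is approached as far as the arm can. A call with a gripper value outside its range is refused whole. "hand" is the opening, from -1 (shut) to 1 (fully open), set as the call begins (left out, the last holds). The fingers move at their own pace and stop on an object; "force" is the grip in N (left out, the last holds). Time passes only in rows, so rows that repeat a pose let the fingers close, or fill a call up. It gives the time, the measured TCP pose, the force and the opening at its end, in the units of the state.
- get_obs(): the state, without advancing time (a new reading comes with each control period).
- optics.grab_frame(name): name is "scene" or "top" or "wrist"; returns a dict with "frame" (480x640x3 uint8, blue, green, red), "fx", "fy", "cx", "cy" (pixels), "rvec" (rotation vector, rad) and "tvec" (3), from world to camera coordinates, as OpenCV has them. Camera axes: x right, y down, z forward; pixel columns grow to the right and rows downward; lengths in m; the calibration is good to about 2 mm. A picture is of the moment at which its call begins. There is no depth.
- workorder.finish_job(): hands the job in, once; it reports no verdict.
The state is a dict: "time_s": time; "q": joint angles; "joint_velocities": joint speeds; "joint_efforts": joint torques, N m; "position": TCP position; "eef_rot": TCP orientation; "ft_force": force on the tool from outside, world axes, zero at the start; "wrist_torque": the same for the moment, N m; "width": opening from 0.0 (shut) to 1.0 (fully open).
Only numpy, scipy, OpenCV 4.12 (cv2) and the standard library are available. Lean on these libraries where they do the work, as an engineer would, in place of code of your own. Each camera call takes 0.05 s, during which the arm holds its last target.

## Working session

There is one attempt and no reset: what is moved stays moved. The work goes in short steps, Python scripts to look and compute and a tool call to move; the robot and the scene stay as the last step left them, time stands still between calls to the robot, and variables do not carry over. Pictures are saved under pics/ and viewed, and the job is handed in when it is done.

Besides the shell and the picture viewer there is one more tool, called after "Call:" by a JSON object that holds its "fn" and its "kwargs". apply_moves: Moves the arm, as the interface text tells. Its arguments: {"type":"object","properties":{"rows":{"type":"array","items":{"type":"array","items":{"type":"number"}}},"hand":{"type":"number"},"force":{"type":"number"}},"required":["rows"]}

```bash
mkdir -p pics; ls; python3 - <<'E'
from cell import get_obs, optics
import cv2
o=get_obs()
for k,v in o.items(): print(k,v)
for n in("scene","top"):
    f=optics.grab_frame(n); cv2.imwrite(f"pics/{n}0.png",f["frame"]); print(n,f["fx"],f["fy"],f["cx"],f["cy"],f["rvec"],f["tvec"])
E
```

```text
pics
time_s 0.0
q [-1.33800211e+00  2.76583073e-01  1.50612159e+00 -2.62130503e-05
  1.36067211e+00 -1.21007009e-01]
joint_velocities [ 0.0001186   0.00045964 -0.00039413  0.00012936  0.00151724  0.00061648]
joint_efforts [ 2.04338794e-03 -4.04574251e+01 -2.37222040e+01  7.01784412e-02
  3.44952126e-02 -1.15725925e-04]
position [ 0.19908029 -0.53888623  0.2296161 ]
eef_rot [-3.14140273e+00  1.77416043e-03 -1.21698945e+00]
ft_force [0.42272877 0.48764364 0.34639783]
wrist_torque [-0.04618595 -0.02276475  0.01993059]
width 1.0001365095361974
scene 617.8284189145185 617.8284189145185 317.5667883276313 237.06850961383427 [ 0.67305771  2.84557738 -0.74733   ] [ 0.50206109 -0.22961762  1.04032051]
top 509.7368812040389 509.7368812040389 316.93615269657414 233.8276257507849 [ 2.13094561 -2.17406552  0.1693398 ] [0.03013527 0.56798771 0.84789279]
```

View pics/scene0.png

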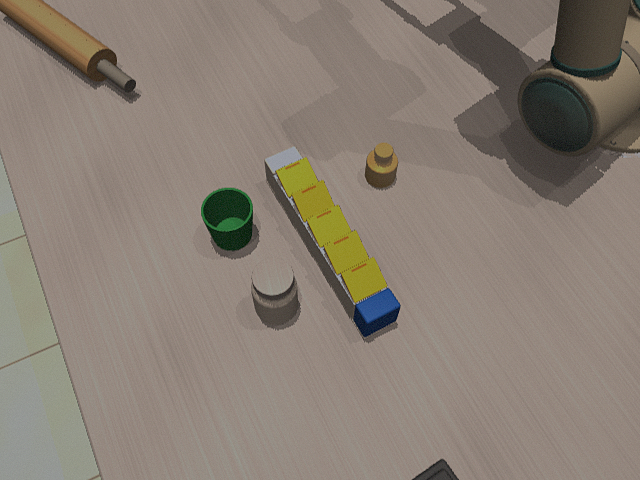

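View pics/top0.png

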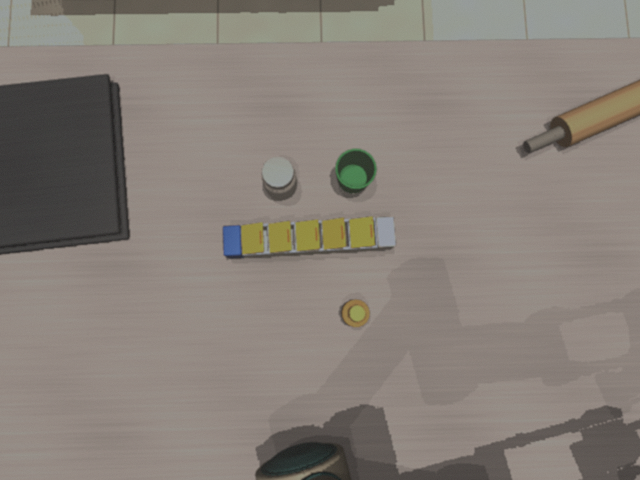

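```bash
cat > h.py <<'E'
import numpy as np, cv2
def back(f,uv,z):
    R=cv2.Rodrigues(np.array(f["rvec"],float))[0]; t=np.array(f["tvec"],float).ravel()
    c=-R.T@t; d=R.T@np.array([(uv[0]-f["cx"])/f["fx"],(uv[1]-f["cy"])/f["fy"],1.]); return c+d*(z-c[2])/d[2]
def proj(f,p):
    K=np.array([[f["fx"],0,f["cx"]],[0,f["fy"],f["cy"]],[0,0,1.]])
    return cv2.projectPoints(np.array(p,float).reshape(-1,3),np.array(f["rvec"],float),np.array(f["tvec"],float),K,None)[0].reshape(-1,2)
E
python3 - <<'E'
from h import *; from cell import optics
for n,r in(("top",(200,130,420,330)),("scene",(190,130,410,345))):
    f=optics.grab_frame(n); im=f["frame"]; x0,y0,x1,y1=r
    cv2.imwrite(f"pics/{n}_crop.png",cv2.resize(im[y0:y1,x0:x1],None,fx=2.7 if n=="scene" else 3.6,fy=2.7 if n=="scene" else 2.7,interpolation=cv2.INTER_CUBIC))
    h=cv2.cvtColor(im,cv2.COLOR_BGR2HSV)
    m=cv2.inRange(h,(105,120,100),(130,255,255)); m[:, :r[0]]=0; m[:,r[2]:]=0
    c=max(cv2.findContours(m,0,2)[0],key=cv2.contourArea); print(n,"blue",cv2.minAreaRect(c),cv2.contourArea(c),cv2.boxPoints(cv2.minAreaRect(c)).round(1).tolist())
E
```

```text
top blue ((232.0, 240.0), (28.0, 16.0), 90.0) 417.0 [[224.0, 226.0], [240.0, 226.0], [240.0, 254.0], [224.0, 254.0]]
scene blue ((377.7928161621094, 305.056396484375), (21.890085220336914, 39.448726654052734), 62.241458892822266) 767.0 [[355.20001220703125, 304.6000061035156], [390.1000061035156, 286.20001220703125], [400.29998779296875, 305.6000061035156], [365.3999938964844, 323.8999938964844]]
```

View pics/top_crop.png

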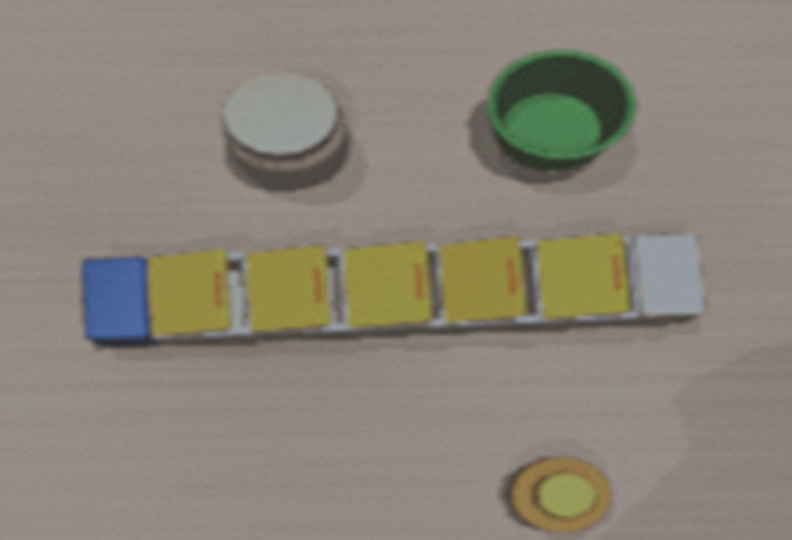

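View pics/scene_crop.png

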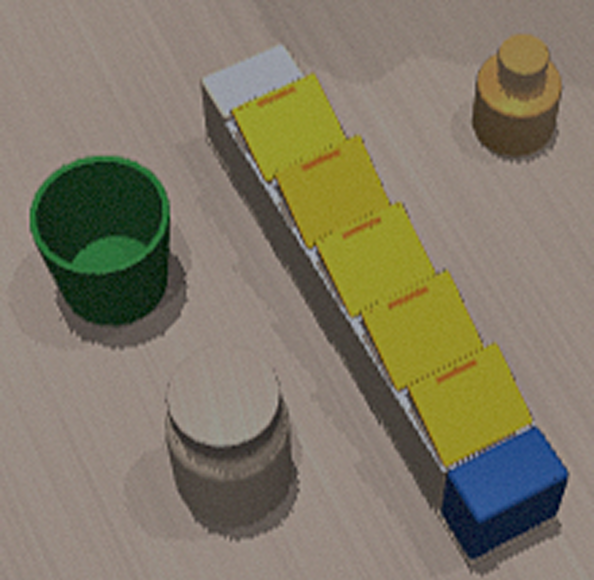

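```bash
python3 - <<'E'
from h import *; from cell import optics
ft=optics.grab_frame("top"); fs=optics.grab_frame("scene")
b=back(ft,(232.2,240.2),.06); w=back(ft,(385.8,232.2),.06); print(b,w,np.linalg.norm(w-b), "exp .263"); print("scene blue",back(fs,(377.8,304.4),.06))
u=(b-w)/np.linalg.norm(b-w); print("box +y dir",np.degrees(np.arctan2(u[1],u[0])))
c=(b+w)/2; n=np.array([u[1],-u[0],0]) # box x
P=lambda x,y,z:c*[1,1,0]+n*x+u*y+[0,0,z]
sc=lambda a,x0,y0,sx,sy:np.array(a)/[sx,sy]+[x0,y0]
# box outline check in scene
ims=fs["frame"].copy(); imt=ft["frame"].copy()
for f,im in((fs,ims),(ft,imt)):
    for z in(0,.06):
        q=proj(f,[P(sx*.026,sy*.147,z) for sx,sy in((1,1),(1,-1),(-1,-1),(-1,1))]).round().astype(int); cv2.polylines(im,[q],True,(0,0,255),1)
cv2.imwrite("pics/ov.png",np.vstack([cv2.resize(ims[140:340,190:410],None,fx=1.4,fy=1.4) ,cv2.resize(imt[130:330,200:420],None,fx=1.4,fy=1.4)]))
# lid angles: orange line ~ near free edge: fit using both views of the mid free edge
S=[(472,358),(455,371)]
fre=[(475,358),(405,285),(364,216),(316,150),(278,87)]  # rough free-edge mid in scene crop
for i,a in enumerate(fre):
    a=sc(a,190,130,2.7,2.7); hy=.1135-.046*i
    best=min(np.arange(0,1.1,.01),key=lambda t:np.linalg.norm(proj(fs,P(0,hy-.043*np.cos(t)+.004*np.sin(t)*-0,.056+.043*np.sin(t)+.004*np.cos(t)))[0]-a))
    print("lid",i+1,best)
for nm,uv,z in(("jar",(278,166),.095),("cup",(356,165),.07),("weight",(357,313),.066)): print(nm,back(ft,uv,z))
from cell import get_obs
print(get_obs()["time_s"])
E
```

```text
[0.55752542 0.16322404 0.06      ] [ 0.56625266 -0.09870443  0.06      ] 0.2620738184920421 exp .263
scene blue [0.55902142 0.16449579 0.06      ]
box +y dir 91.90834155386314
lid 1 0.96
lid 2 0.51
lid 3 0.74
lid 4 0.35000000000000003
lid 5 0.74
jar [0.67609555 0.08205079 0.095     ]
cup [ 0.68262996 -0.05054198  0.07      ]
weight [ 0.43095873 -0.04452464  0.066     ]
0.3
```

View pics/ov.png

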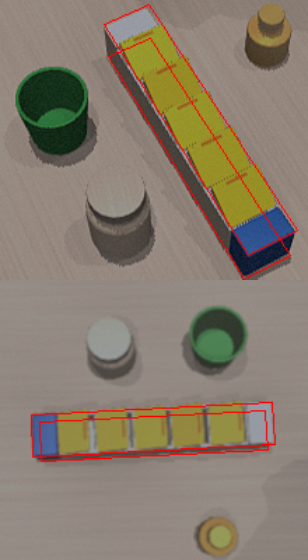

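Call:
{"fn": "apply_moves", "kwargs": {"rows": [[-0.027,-0.029,0,-7],[-0.054,-0.058,0,-14],[-0.081,-0.087,0,-21],[-0.108,-0.116,0,-28],[-0.135,-0.145,0,-35],[-0.162,-0.174,0,-42],[-0.189,-0.203,0,-49],[-0.216,-0.232,0,-56]], "hand": -1, "force": 20}}

```text
time_s: 0.97
position: [0.3423, -0.2545, 0.2305]
eef_rot: [-3.141, -0.0, -0.234]
ft_force: [0.8, 0.5, 0.6]
width: 0.469
```

```bash
cat >> h.py <<'E'
def to(x,y,z,yawdeg=1.9):
    from cell import get_obs
    from scipy.spatial.transform import Rotation as Ro
    o=get_obs(); R=Ro.from_euler("xyz",o["eef_rot"]).as_matrix()
    d=R.T@(np.array([x,y,z])-o["position"])
    yw=np.degrees(np.arctan2(R[1,0],R[0,0]))
    print("t",o["time_s"],"pos",np.round(o["position"],4),"yaw",yw.round(2),"F",np.round(o["ft_force"],2),"w",o["width"]); print("shift",d.round(4),"turn",round(yw-yawdeg,2))
E
python3 -c "
from h import *
to(.5575,.163,.23)"
```

```text
t 0.9667 pos [ 0.3423 -0.2545  0.2305] yaw -13.42 F [0.83 0.53 0.64] w 0.4690110047979172
shift [ 0.1124 -0.456   0.0007] turn -15.32
```

Call:
{"fn": "apply_moves", "kwargs": {"rows": [[0.0094,-0.038,0,-2],[0.0188,-0.076,0,-4],[0.028,-0.114,0,-6],[0.0375,-0.152,0,-8],[0.047,-0.19,0,-10],[0.056,-0.228,0,-12],[0.066,-0.266,0,-14],[0.075,-0.304,0,-15.3]]}}

```text
time_s: 1.63
position: [0.4865, 0.0258, 0.2308]
eef_rot: [3.141, -0.001, 0.035]
ft_force: [1.0, -0.3, 1.2]
width: -0.001
```

```bash
python3 -c "
from h import *
to(.5575,.163,.11)"
```

```text
t 1.6333 pos [0.4865 0.0258 0.2308] yaw 1.99 F [ 1.03 -0.3   1.22] w -0.0008084385263937767
shift [ 0.0756 -0.1347  0.1209] turn 0.09
```

Call:
{"fn": "apply_moves", "kwargs": {"rows": [[0.018,-0.033,0,0],[0.036,-0.066,0,0],[0.054,-0.1,0,0],[0.0756,-0.1347,0.03,0],[0.0756,-0.1347,0.065,0],[0.0756,-0.1347,0.1,0],[0.0756,-0.1347,0.121,0],[0.0756,-0.1347,0.121,0]]}}

```text
time_s: 2.3
position: [0.5536, 0.1628, 0.1047]
eef_rot: [3.14, 0.01, 0.036]
ft_force: [-1.3, -0.4, 0.2]
width: 0.004
```

```bash
python3 - <<'E'
from h import *; from cell import optics
to(.5575,.163,.09)
a=optics.grab_frame("scene")["frame"]; b=optics.grab_frame("wrist")["frame"]
cv2.imwrite("pics/s2.png",cv2.resize(np.hstack([a,b]),(800,300)))
E
```

```text
t 2.3 pos [0.5536 0.1628 0.1047] yaw 2.04 F [-1.25 -0.39  0.16] w 0.0037449542296850804
shift [ 0.004  -0.0001  0.0147] turn 0.14
```

View pics/s2.png

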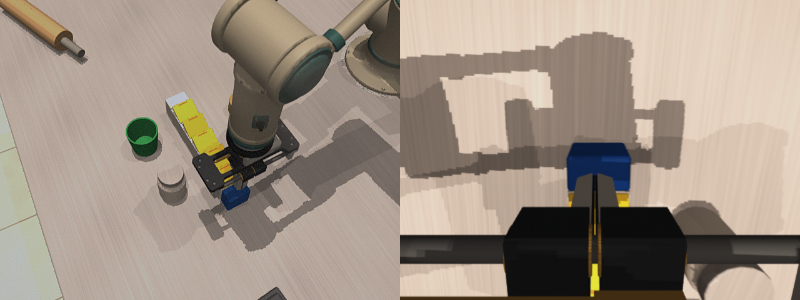

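Call:
{"fn": "apply_moves", "kwargs": {"rows": [[0.004,0,0,0],[0.004,0,0.003,0],[0.004,0,0.006,0],[0.004,0,0.009,0],[0.004,0,0.012,0],[0.004,0,0.014,0],[0.004,0,0.015,0],[0.004,0,0.015,0]]}}

```text
time_s: 3.07
position: [0.5612, 0.1631, 0.0944]
eef_rot: [3.141, 0.001, 0.035]
ft_force: [0.1, 0.2, 0.3]
width: 0.005
```

```bash
python3 - <<'E'
from h import *
to(.5575,.163,.086)
E
```

```text
t 3.0667 pos [0.5612 0.1631 0.0944] yaw 1.99 F [0.08 0.21 0.33] w 0.004869462276466584
shift [-0.0036 -0.      0.0084] turn 0.09
```

Call:
{"fn": "apply_moves", "kwargs": {"rows": [[-0.002,0,0.002,0],[-0.003,0,0.004,0],[-0.003,0,0.006,0],[-0.003,0,0.007,0],[-0.003,0,0.008,0],[-0.003,0,0.009,0],[-0.003,0,0.0095,0],[-0.003,0,0.0095,0]]}}

```text
time_s: 3.73
position: [0.5582, 0.163, 0.0853]
eef_rot: [3.141, 0.0, 0.035]
ft_force: [-0.0, -0.9, 3.2]
width: 0.003
```

```bash
python3 - <<'E'
from h import *
to(.5575,.163,.086)
E
```

```text
t 3.7333 pos [0.5582 0.163  0.0853] yaw 1.99 F [-0.03 -0.88  3.16] w 0.0033863378465053694
shift [-0.0007  0.     -0.0007] turn 0.09
```

Call:
{"fn": "apply_moves", "kwargs": {"rows": [[0,0,-0.004,0],[0,0.001,-0.008,0],[0,0.004,-0.012,0],[0,0.008,-0.013,0],[0,0.012,-0.013,0],[0,0.015,-0.013,0],[0,0.018,-0.013,0],[0,0.018,-0.013,0]]}}

```text
time_s: 4.4
position: [0.5587, 0.1443, 0.0981]
eef_rot: [3.141, 0.001, 0.034]
ft_force: [-0.2, -0.2, -0.1]
width: 0.008
```

```bash
cat >> h.py <<'E'
def P(s): # blue pad centre start (box y .1315), go s along the row
    u=np.radians(91.9); return np.array([.5578,.163])-s*np.array([np.cos(u),np.sin(u)])
E
python3 - <<'E'
from h import *
to(*P(.048),.0853)
E
```

```text
t 4.4 pos [0.5587 0.1443 0.0981] yaw 1.95 F [-0.23 -0.22 -0.05] w 0.007629577081702261
shift [-0.0003  0.0293  0.0128] turn 0.05
```

Call:
{"fn": "apply_moves", "kwargs": {"rows": [[0,0.005,0.001,0],[0,0.01,0.003,0],[0,0.015,0.005,0],[0,0.02,0.0075,0],[0,0.025,0.01,0],[0,0.029,0.012,0],[0,0.03,0.0128,0],[0,0.03,0.013,0]]}}

```text
time_s: 5.07
position: [0.5595, 0.1138, 0.0852]
eef_rot: [3.141, 0.001, 0.034]
ft_force: [-1.4, -1.2, 3.1]
width: 0.001
```

```bash
python3 - <<'E'
from h import *; from cell import optics
to(*P(.064),.0973)
a=optics.grab_frame("scene")["frame"]; b=optics.grab_frame("top")["frame"]
cv2.imwrite("pics/s3.png",np.hstack([cv2.resize(a[110:360,180:430],(400,400)),cv2.resize(b[150:350,210:410],(400,400))]))
E
```

```text
t 5.0667 pos [0.5595 0.1138 0.0852] yaw 1.92 F [-1.45 -1.22  3.14] w 0.0007083444683065034
shift [-0.0001  0.0148 -0.0121] turn 0.02
```

View pics/s3.png

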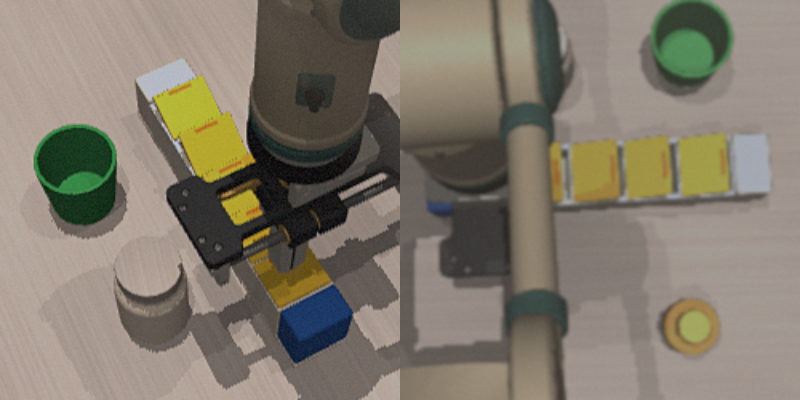

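Lid 1 is flat under the fingertip (right-hand end at about 290,270 in the left panel), level with the blue pad, and the box hasn't moved. Next is lid 2.

Call:
{"fn": "apply_moves", "kwargs": {"rows": [[0,0,-0.004,0],[0,0.001,-0.009,0],[0,0.003,-0.013,0],[0,0.006,-0.013,0],[0,0.009,-0.013,0],[0,0.012,-0.013,0],[0,0.015,-0.013,0],[0,0.015,-0.013,0]]}}

```text
time_s: 5.83
position: [0.5599, 0.0982, 0.0981]
eef_rot: [3.14, 0.002, 0.034]
ft_force: [0.6, -0.9, -0.5]
width: 0.005
```

```bash
python3 - <<'E'
from h import *
to(*P(.095),.0851)
E
```

```text
t 5.8333 pos [0.5599 0.0982 0.0981] yaw 1.93 F [ 0.58 -0.88 -0.52] w 0.005114284121578016
shift [0.     0.0302 0.013 ] turn 0.03
```

Call:
{"fn": "apply_moves", "kwargs": {"rows": [[0,0.005,0.001,0],[0,0.01,0.003,0],[0,0.015,0.005,0],[0,0.02,0.0075,0],[0,0.025,0.01,0],[0,0.029,0.012,0],[0,0.03,0.0128,0],[0,0.03,0.013,0]]}}

```text
time_s: 6.5
position: [0.5608, 0.0677, 0.0852]
eef_rot: [3.14, 0.002, 0.033]
ft_force: [-1.5, -0.5, 3.1]
width: 0.007
```

```bash
python3 - <<'E'
from h import *
to(*P(.110),.098)
E
```

```text
t 6.5 pos [0.5608 0.0677 0.0852] yaw 1.9 F [-1.51 -0.54  3.1 ] w 0.006970408961886868
shift [ 0.0002  0.0147 -0.0128] turn 0.0
```

Lid 2 gives 3 N at pad height, so it is shut. Lid 3 next.

Call:
{"fn": "apply_moves", "kwargs": {"rows": [[0,0,-0.004,0],[0,0.001,-0.009,0],[0,0.003,-0.013,0],[0,0.006,-0.013,0],[0,0.009,-0.013,0],[0,0.012,-0.013,0],[0,0.015,-0.013,0],[0,0.015,-0.013,0]]}}

```text
time_s: 7.17
position: [0.5612, 0.0521, 0.0981]
eef_rot: [3.14, 0.003, 0.033]
ft_force: [-0.1, -0.3, -0.7]
width: 0.008
```

```bash
python3 - <<'E'
from h import *
to(*P(.141),.0851)
E
```

```text
t 7.1667 pos [0.5612 0.0521 0.0981] yaw 1.87 F [-0.14 -0.32 -0.68] w 0.0075726379719965094
shift [0.0004 0.03   0.013 ] turn -0.03
```

Call:
{"fn": "apply_moves", "kwargs": {"rows": [[0,0.005,0.001,0],[0,0.01,0.003,0],[0,0.015,0.005,0],[0,0.02,0.0075,0],[0,0.025,0.01,0],[0,0.029,0.012,0],[0,0.03,0.0128,0],[0,0.03,0.013,0]]}}

```text
time_s: 7.83
position: [0.562, 0.0216, 0.0852]
eef_rot: [3.139, 0.003, 0.032]
ft_force: [-1.2, -0.8, 2.5]
width: 0.006
```

```bash
python3 - <<'E'
from h import *; from cell import optics
to(*P(.156),.098)
a=optics.grab_frame("scene")["frame"]; b=optics.grab_frame("top")["frame"]
cv2.imwrite("pics/s4.png",np.hstack([cv2.resize(a[110:360,180:430],(400,400)),cv2.resize(b[150:350,210:410],(400,400))]))
E
```

```text
t 7.8333 pos [0.562  0.0216 0.0852] yaw 1.84 F [-1.23 -0.78  2.52] w 0.006285720929828466
shift [ 0.0005  0.0146 -0.0127] turn -0.06
```

View pics/s4.png

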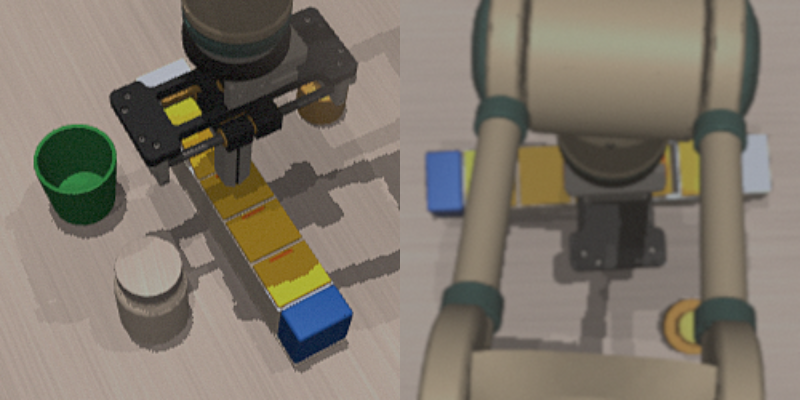

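Lids 1–3 lie flush behind the fingertip (around 290,275, 255,230 and 235,190), and the bystanders haven't moved. Lid 4 next.

Call:
{"fn": "apply_moves", "kwargs": {"rows": [[0,0,-0.004,0],[0,0.001,-0.009,0],[0,0.003,-0.013,0],[0,0.006,-0.013,0],[0,0.009,-0.013,0],[0,0.012,-0.013,0],[0,0.015,-0.013,0],[0,0.015,-0.013,0]]}}

```text
time_s: 8.6
position: [0.5624, 0.0061, 0.0981]
eef_rot: [3.139, 0.003, 0.032]
ft_force: [0.3, -0.2, -0.2]
width: 0.003
```

```bash
python3 - <<'E'
from h import *
to(*P(.187),.0851)
E
```

```text
t 8.6 pos [0.5624 0.0061 0.0981] yaw 1.85 F [ 0.27 -0.23 -0.21] w 0.002945844942138095
shift [0.0006 0.03   0.0131] turn -0.05
```

Call:
{"fn": "apply_moves", "kwargs": {"rows": [[0,0.005,0.001,0],[0,0.01,0.003,0],[0,0.015,0.005,0],[0,0.02,0.0075,0],[0,0.025,0.01,0],[0,0.029,0.012,0],[0,0.03,0.0128,0],[0,0.03,0.013,0]]}}

```text
time_s: 9.27
position: [0.5633, -0.0244, 0.0852]
eef_rot: [3.138, 0.004, 0.032]
ft_force: [-0.9, -0.9, 1.7]
width: 0.007
```

```bash
python3 - <<'E'
from h import *
to(*P(.202),.098)
E
```

```text
t 9.2667 pos [ 0.5633 -0.0244  0.0852] yaw 1.83 F [-0.87 -0.86  1.73] w 0.00676207420892377
shift [ 0.0007  0.0145 -0.0127] turn -0.07
```

Call:
{"fn": "apply_moves", "kwargs": {"rows": [[0,0,-0.004,0],[0,0.001,-0.009,0],[0,0.003,-0.013,0],[0,0.006,-0.013,0],[0,0.009,-0.013,0],[0,0.012,-0.013,0],[0,0.015,-0.013,0],[0,0.015,-0.013,0]]}}

```text
time_s: 9.93
position: [0.5637, -0.04, 0.0981]
eef_rot: [3.138, 0.004, 0.031]
ft_force: [-0.2, -0.3, -0.5]
width: 0.001
```

```bash
python3 - <<'E'
from h import *
to(*P(.233),.0851)
E
```

```text
t 9.9333 pos [ 0.5637 -0.04    0.0981] yaw 1.79 F [-0.23 -0.29 -0.51] w 0.0014051486392685501
shift [0.0009 0.0298 0.0131] turn -0.11
```

Call:
{"fn": "apply_moves", "kwargs": {"rows": [[0,0.005,0.001,0],[0,0.01,0.003,0],[0,0.015,0.005,0],[0,0.02,0.0075,0],[0,0.025,0.01,0],[0,0.029,0.012,0],[0,0.03,0.0128,0],[0,0.03,0.013,0]]}}

```text
time_s: 10.6
position: [0.5645, -0.0706, 0.0853]
eef_rot: [3.138, 0.004, 0.031]
ft_force: [-0.8, -0.1, 2.3]
width: 0.0
```

```bash
python3 - <<'E'
from h import *
to(*P(.263),.0853)
E
```

```text
t 10.6 pos [ 0.5645 -0.0706  0.0853] yaw 1.77 F [-0.8  -0.15  2.35] w 0.00034472876606488545
shift [0.0011 0.0293 0.0001] turn -0.13
```

Lid 5 is pressed. I'll slide lightly on to the white pad to finish the stroke, then lift.

Call:
{"fn": "apply_moves", "kwargs": {"rows": [[0,0.003,0,0],[0,0.007,0,0],[0,0.011,0,0],[0,0.016,0,0],[0,0.021,0,0],[0,0.026,0,0],[0,0.029,-0.001,0],[0,0.029,-0.004,0]]}}

```text
time_s: 11.27
position: [0.5651, -0.1004, 0.089]
eef_rot: [3.138, 0.005, 0.03]
ft_force: [1.0, -0.5, -0.0]
width: 0.001
```

Call:
{"fn": "apply_moves", "kwargs": {"rows": [[0,0,-0.015,0],[0,0,-0.04,0],[0,0,-0.07,0],[0,0,-0.1,0],[0,0,-0.13,0],[0,0.03,-0.16,0],[0,0.06,-0.18,0],[0,0.09,-0.18,0]]}}

```text
time_s: 11.93
position: [0.571, -0.1911, 0.2754]
eef_rot: [3.133, -0.004, 0.032]
ft_force: [0.0, 0.0, 0.5]
width: 0.005
```

```bash
python3 - <<'E'
from h import *
to(.25,-.5,.26)
E
```

```text
t 11.9333 pos [ 0.571  -0.1911  0.2754] yaw 1.82 F [0.02 0.02 0.53] w 0.005018747690736173
shift [-0.3307  0.2984  0.0165] turn -0.08
```

Call:
{"fn": "apply_moves", "kwargs": {"rows": [[-0.025,0.028,0,0],[-0.05,0.056,0,0],[-0.075,0.084,0,0],[-0.1,0.112,0,0],[-0.125,0.14,0,0],[-0.15,0.168,0,0],[-0.175,0.196,0,0],[-0.19,0.21,0,0]]}}

```text
time_s: 12.6
position: [0.3851, -0.4099, 0.2765]
eef_rot: [3.131, -0.003, 0.029]
ft_force: [-0.5, -0.7, -0.1]
width: 0.004
```

Call:
{"fn": "apply_moves", "kwargs": {"rows": [[-0.02,0.02,0,0],[-0.04,0.04,0,0],[-0.06,0.06,0,0],[-0.06,0.06,0,0],[-0.06,0.06,0,0],[-0.06,0.06,0,0],[-0.06,0.06,0,0],[-0.06,0.06,0,0]]}}

```text
time_s: 13.27
position: [0.3278, -0.4707, 0.2771]
eef_rot: [3.132, -0.004, 0.031]
ft_force: [0.3, 0.1, -0.3]
width: 0.002
```

```bash
python3 - <<'E'
from h import *; from cell import optics
a=optics.grab_frame("scene")["frame"]; ft=optics.grab_frame("top"); b=ft["frame"]
cv2.imwrite("pics/s5.png",np.hstack([cv2.resize(a[120:350,190:420],(400,400)),cv2.resize(b[130:330,210:410],(400,400))]))
a0=cv2.imread("pics/top0.png"); d=cv2.absdiff(a0,b).max(2); 
h=cv2.cvtColor(b,cv2.COLOR_BGR2HSV); m=cv2.inRange(h,(105,120,100),(130,255,255)); m[:,:200]=0;m[:,420:]=0
print(cv2.minAreaRect(max(cv2.findContours(m,0,2)[0],key=cv2.contourArea)))
# shifts of patches
g0,g1=[cv2.cvtColor(i,6).astype(np.float32) for i in(a0,b)]
for n,(x,y,r) in dict(jar=(278,175,28),cup=(356,170,28),weight=(357,313,24),white=(388,232,10)).items():
    t=g0[y-r:y+r,x-r:x+r]; R=cv2.matchTemplate(g1[y-r-8:y+r+8,x-r-8:x+r+8],t,cv2.TM_CCOEFF_NORMED); print(n,np.array(cv2.minMaxLoc(R)[3])-8,R.max())
E
```

```text
((232.0, 240.0), (28.0, 16.0), 90.0)
jar [0 0] 0.99741405
cup [0 0] 0.9986
weight [0 0] 0.9545347
white [0 0] 0.9766738
```

View pics/s5.png

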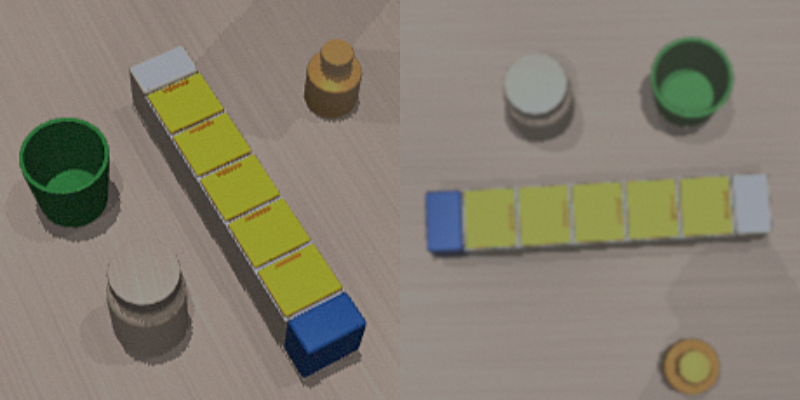

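All five lids lie flush and evenly spaced, with the white pad at (163,68) and the blue pad at (325,325) in the left panel. Nothing has shifted, so I'm handing in.

```bash
python3 -c "
from cell import workorder
print(workorder.finish_job())"
```

```text
the job is handed in; nothing more can be done
None
```

All five lids are pressed shut and the job is handed in; it reported no verdict. I closed the fingers, touched down on the blue pad at about 3 N, and pressed lids 1 to 5 down in that order. Between lids I raised the fingertips about 13 mm instead of dragging them along the row, so that the box would not be pushed. I then slid onto the white pad and moved the hand well clear, at about 13.3 s of the 48 s allowed.

- **Lids:** in the final scene and top pictures all five lie flush with the pads. Each pressed position ended at pad height with a contact reading of 1.7–3.1 N. I judged this from the pictures and the heights, as I took no direct reading of the lid angles.
- **Box and bystanders:** comparing the top view before and after shows 0 px of shift for both ends of the box and for the jar, weight and cup.
- **Forces:** readings taken at the end of each move never passed about 3.5 N in total; I have no readings from within the moves.
- **Disagreements:** none of the final checks disagreed. Early on, the scene and top views put the blue pad about 2 mm apart, within the calibration. My rough estimate of lid 1's starting angle was 0.96 rad, slightly above the stated 0.9 maximum, but nothing depended on it.

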